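# Open the marble keeper's three-wheel code lock

## Task

Open the code lock of the marble keeper: roll its left wheel to 3 and its right wheel to 2 (pips facing straight up), leaving the middle wheel on the 5 it already shows. Then slide the bolt fully to the left until it is clear of the staple, and let go with the wheels still on 3-5-2. Roll and push gently with a fingertip, never force the lock, and leave the toys around it where they are.

Things in the scene. Friction and masses are not known exactly. Their poses are not given: they have to be found in the camera images.
- keeper: Wooden marble keeper, fixed. Origin: on the shelf top below the middle wheel's axle; x away from the robot at yaw 0, y left, z up. Lock body x -60 to +90, y -105 to +105 mm, deck 56 mm high; behind it a marble tray with clear lid, 51 mm high, to x +171. Three wheels in a row along y, 48 mm apart. The lock counts as forced above 15 N of contact on the keeper, wheels or bolt.
- left_axle (a point): Nominal centre of the left wheel, on its axle, at keeper x 0, y +48, z 50 mm; axes as the keeper's. All wheels: smooth rubber tyre, 56 mm diameter, 18 mm wide, crown 28 mm above the axle, 16 to 22 mm above the deck. White dice pips, 1 to 6, 60 degrees apart round the rim; the number shown is the one facing straight up, level with the small steel marks beside the wheel.
- middle_axle (a point): Nominal centre of the middle wheel, on its axle, at keeper x 0, y 0, z 50 mm. The seats are worn: each wheel really sits 0 to 6 mm lower than its point says, each differently, and its axle is sprung and gives 1 mm per 5 N pressed. No clicks; wheels stay where they are left and take about 1.8 N at the rim to turn: a fingertip pressed on the crown with 5 to 9 N and moved level along keeper x rolls it; pressed less, it slips.
- right_axle (a point): Nominal centre of the right wheel, on its axle, at keeper x 0, y -48, z 50 mm; axes as the keeper's; worn seat as told for the middle wheel.
- wheel_left (a joint): Left wheel, turning on a level axle along keeper y. Number n is straight up at (n-1) x 1.047 rad (1 pip: 0). The value grows as the crown rolls towards keeper +x (away from the robot). Stops at -0.35 and 5.59, just beyond 1 and 6: no way round from 6 to 1. Starts at 0 to 1.2; wanted: 3 (2.094).
- wheel_middle (a joint): Middle wheel, turning on a level axle along keeper y. Number n is straight up at (n-1) x 1.047 rad (1 pip: 0). The value grows as the crown rolls towards keeper +x (away from the robot). Stops at -0.35 and 5.59, just beyond 1 and 6: no way round from 6 to 1. Starts on 5 (4.13 to 4.25) and must stay there.
- wheel_right (a joint): Right wheel, turning on a level axle along keeper y. Number n is straight up at (n-1) x 1.047 rad (1 pip: 0). The value grows as the crown rolls towards keeper +x (away from the robot). Stops at -0.35 and 5.59, just beyond 1 and 6: no way round from 6 to 1. Starts at 1.95 to 3.1; wanted: 2 (1.047).
- bolt (a joint): Travel of the bolt in m: 0 locked, 0.040 fully drawn (end stop). It slides along the keeper's +y (left) against about 2 N of friction. Hidden pins block it after about 2 mm unless every wheel is within about 0.2 rad of 3-5-2; they hold the wheels during roughly the first 13 mm.
- bolt_tab (a point): On the bolt's upright steel tab, mid-thickness, 24 mm above the deck; moves with it; keeper x +60, y 0 when locked. Tab 12 mm thick (y), 24 wide (x), from 2 to 36 mm above the deck. From its foot an 8 mm rod, top 9 mm above the deck, runs 80 mm to -y through a staple at keeper y -68 that is 13 mm high.
- drum: Bystander: stainless steel tongue drum, 156 mm across, 62 mm high, left of the keeper. Origin at the centre of its underside.
- maze: Bystander: bead maze on a red wooden base 120 x 100 x 22 mm, wires up to 107 mm high, right of the keeper. Origin at the centre of its underside.
- fidget_ring: Bystander: hard silicone fidget ring, 52 mm across, 32 mm hole, 10 mm high, between robot and keeper. Origin at the centre of its underside.
- marble_center (a point): Bystander: centre of a loose amber glass marble, 22 mm across, lying inside the fidget ring.

How it is judged:
By the outcome, as a careful person would: the job done as asked, in the order asked, and still so for the second after the job is handed in, with the robot touching nothing.
It also fails if it takes over 64 s, if anything falls off the work surface, if the arm or the gripper's body presses on something with over 40 N, if the wrist force passes 120 N, or if a joint passes its speed limit or range.

## Robot

A 6-joint arm with a two-finger parallel gripper is mounted at the origin on the work surface. World frame = base frame: x ahead of the robot, y to its left, z up, the work surface at z = 0. Lengths are in m, angles in degrees, forces in N, time in s.
With the tool pointing down it reaches from about 0.35 to 0.875 m from the base axis. Payload 4.2 kg.
Tool frame: the origin (TCP) lies on the centre line of the jaws, within the pads' length; the fingertips stand 19 mm ahead of it and the grasp point (between the pads) is the TCP; x points along the fingers, y is the direction in which the jaws open and shut, and the axes are right-handed (so a half turn about x gives the same grasp; the last joint's range is limited). The gripper opens to 87 mm and grips with 3 to 60 N. Pads are 19 mm wide; open, the fingers measure 117 mm over their backs; the gripper's body (75 mm by 190 mm) begins 51 mm behind the grasp point.
Start: joints at [-62.418, 22.042, 0.453, 0, -68.411, -14.817], TCP at [0.138, -0.61, 0.242] pointing down, gripper open.
Joint ranges: [-179.83, 179.83], [-69.29, 118.12], [-61.27, 80.66], [-181.25, 117.63], [-171.15, -9.14], [-177.46, 177.46]. Speed limits (degrees/s): [159.86, 159.86, 180, 180, 180, 180].

## Interface

Orientations are given as a 3x3 rotation matrix whose columns are the frame's x, y, z axes.
In Python, from station import r, viewer, job, spotter gives the robot as it stands.
- The arm moves only by the tool play_rows, never from a script. Its argument "commands" is a list of rows, each an object of numbers: "fingers": the gripper command: -1 is fully open, 1 is shut, values between are in proportion; "tx", "ty", "tz": the shift along the tool's x, y, z normalised to -1 to 1, where 1 is 750 mm; "ax", "ay", "az": the turn, a rotation vector about the tool's x, y, z normalised to -1 to 1, where 1 is pi rad. In form: [{"fingers": .., "tx": .., "ty": .., "tz": .., "ax": .., "ay": .., "az": ..}, ...]. A call has 1 to 5 rows; each row is the pose to reach, as a shift and turn from the pose commanded when the call began, along the tool's axes at that moment, turning the shorter way round; what a row does not reach only later rows make up. A row lasts 1/12 s, in which the tool goes at most 41.7 mm and 7.16 degrees, less where a joint would pass 70% of its speed; a pose out of reach is approached as far as the arm can. A call with a number of a shift or a turn outside -1 to 1 is refused whole. A call with a gripper value outside its range is refused whole. The fingers move at their own pace and stop on an object; the grip force is fixed at half the most. Time passes only in rows, so rows that repeat a pose let the fingers close. It gives the time, the measured TCP pose, the force and the opening at its end, in the units of the state.
- r.sense(): the state, without advancing time (a new reading comes with each control period).
- viewer.capture(name): name is "side" or "top" or "wrist"; returns a dict with "image" (480x640x3 uint8, red, green, blue), "fx", "fy", "cx", "cy" (pixels), "R" (3x3) and "t" (3): a world point X has camera coordinates R X + t; the wrist camera has in their place "mount" (4x4, takes a point from camera to tool coordinates, whose origin is the TCP and whose axes are the tool frame's). Camera axes: x right, y down, z forward; pixel columns grow to the right and rows downward; lengths in m; the calibration is good to about 2 mm. A picture is of the moment at which its call begins: read the wrist's pose just before it. There is no depth.
- job.finish_job(): hands the job in, once; it reports no verdict.
Trained networks look in a picture, given as the dict that the camera call returned (one of the last four; its "shot" number tells which), for a name from the list of things; names that differ only in an ending like _2 or _b are one class to them, and where a whole thing is asked for, a point or a joint stands for the part that bears it (a point fixed in the world has none). Each returns a list of dicts, best first, with "score" (0 to 1); they miss things now and then, are a little off and sometimes report something else, mostly with a low value. They report only what shows in the picture. A call takes as long as a camera call.
- spotter.find_in(name, picture): "uv" ([column, row] in pixels, amid what is visible of it).
- spotter.silhouettes(name, picture): "region" (480x640 bool, what is visible of it) and "uv" ([column, row] in pixels, amid what is visible of it).
The state is a dict: "time_s": time; "joints": joint angles; "joint_velocities": joint speeds; "effort": joint torques, N m; "tcp_pos": TCP position; "ee_rot": TCP orientation; "wrist_force": force on the tool from outside, world axes, zero at the start; "moment": the same for the moment, N m; "gripper_width": opening from 0.0 (shut) to 1.0 (fully open).
Only numpy, scipy, OpenCV 4.12 (cv2) and the standard library are available. Lean on these libraries where they do the work, as an engineer would, in place of code of your own. Each camera call takes 0.05 s, during which the arm holds its last target. There are 200 camera calls.

## Working session

There is one attempt and no reset: what is moved stays moved. The work goes in short steps, Python scripts to look and compute and a tool call to move; the robot and the scene stay as the last step left them, time stands still between calls to the robot, and variables do not carry over. Pictures are saved under pics/ and viewed, about 8 in all and at most 12, crops included, and the job is handed in when it is done.

Besides the shell and the picture viewer there is one more tool, called after "Emit:" as name(argument=value, ...), one argument or row to a line, values as JSON. play_rows: Moves the arm, as the interface text tells. Its arguments: {"type":"object","properties":{"commands":{"type":"array"}},"required":["commands"]}

```bash
ls; mkdir -p pics
python3 - <<'E'
from station import r, viewer, spotter
import cv2,numpy as np
s=r.sense();print(s)
for c in ("top","side"):
    p=viewer.capture(c);cv2.imwrite(f"pics/{c}0.png",p["image"][:,:,::-1])
    np.savez(f"pics/{c}0.npz",**{k:p[k] for k in("fx","fy","cx","cy","R","t")})
    print(c,p["fx"],p["cx"],p["cy"],p["R"],p["t"])
    for n in("keeper","wheel_left","wheel_middle","wheel_right","bolt_tab","bolt","drum","maze","fidget_ring"):
        print(n,[(np.round(d["uv"]),round(d["score"],2)) for d in spotter.find_in(n,p)[:3]])
E
```

```text
pics
{'time_s': 0.0, 'joints': array([-6.24160997e+01,  2.20912351e+01,  3.80476993e-01, -2.90889776e-02,
       -6.84101705e+01, -1.48139591e+01]), 'joint_velocities': array([ 0.00575677, -0.00757129, -0.03745818,  0.01550235, -0.00666059,
        0.02427249]), 'effort': array([ 2.36866526e-05, -3.90663493e+01,  1.87399489e+01,  4.21994135e+00,
        1.08723639e-02, -1.87197857e-04]), 'tcp_pos': array([ 0.13802153, -0.60900387,  0.24045906]), 'ee_rot': array([[-5.58866932e-04, -2.20853594e-01,  9.75306812e-01],
       [ 2.08925190e-03,  9.75304578e-01,  2.20854285e-01],
       [-9.99997661e-01,  2.16108977e-03, -8.36466863e-05]]), 'wrist_force': array([ 0.66164264,  0.38703332, -0.6720393 ]), 'moment': array([-0.00828941,  0.00791434,  0.0148548 ]), 'gripper_width': 1.000696218665197}
top 537.8040034635039 316.334575133505 232.72113703393256 [[-0.01340915 -0.99990538  0.00307081]
 [-0.98821187  0.01278382 -0.1525578 ]
 [ 0.15250411 -0.00508028 -0.98828978]] [0.03022873 0.51384327 1.1239628 ]
keeper [(array([323., 197.]), 0.44)]
wheel_left [(array([312., 203.]), 0.67), (array([281.
[... 206 characters left out ...]
59)]
maze [(array([418., 266.]), 0.86)]
fidget_ring [(array([276., 267.]), 0.82)]
side 483.11754520437205 322.9919483614607 236.35509288299195 [[-0.84639518 -0.5319969   0.02438249]
 [-0.3416488   0.50729534 -0.79115582]
 [ 0.40852332 -0.67796072 -0.61112843]] [0.44102183 0.21007268 0.73492243]
keeper [(array([289., 242.]), 0.66)]
wheel_left [(array([288., 248.]), 0.74)]
wheel_middle [(array([308., 239.]), 0.7)]
wheel_right [(array([328., 232.]), 0.57)]
bolt_tab [(array([290., 216.]), 0.82)]
bolt [(array([288., 218.]), 0.54), (array([325., 229.]), 0.39)]
drum [(array([169., 290.]), 0.73), (array([288., 220.]), 0.66)]
maze [(array([404., 213.]), 0.9)]
fidget_ring [(array([333., 308.]), 0.65)]
```

Run:
```python
import cv2
a=cv2.imread("pics/top0.png")[120:320,150:470];b=cv2.imread("pics/side0.png")[140:340,150:470]
a=cv2.resize(a,None,fx=2.5,fy=1.5*2.5/1.5,interpolation=3)[:500];b=cv2.resize(b,None,fx=2.5,fy=2.5,interpolation=3)
cv2.imwrite("pics/a0.png",a);cv2.imwrite("pics/b0.png",b)
```

```text
(no output)
```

View pics/a0.png

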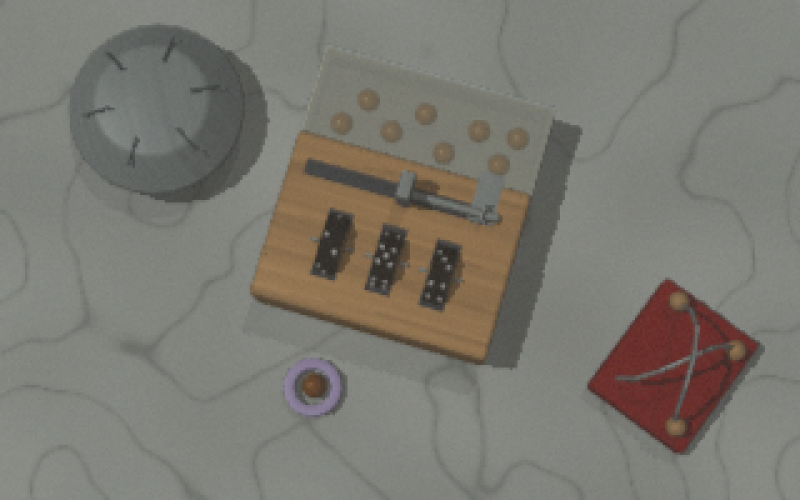

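View pics/b0.png

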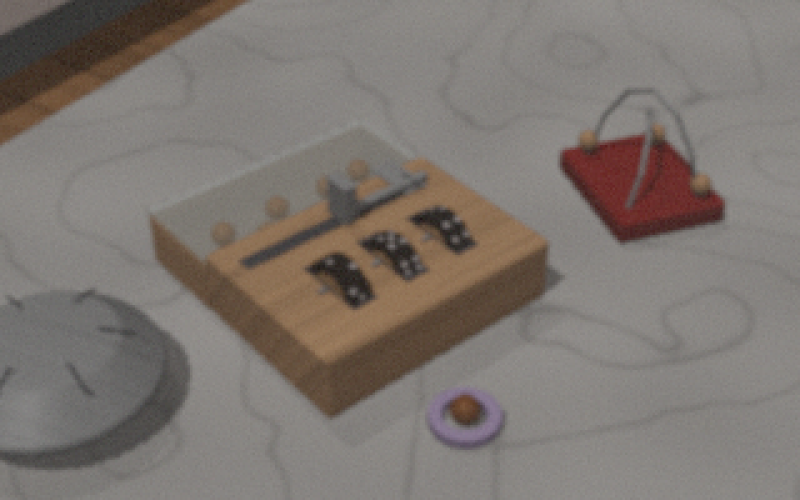

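The top view shows the keeper yawed about -15°, wheels at crop (333,243), (386,259), (440,274), drum on the left, maze on the right, ring in front. The side view agrees. Next I fit the pose.

```bash
cat > h.py <<'E'
import numpy as np,cv2,json
from scipy.optimize import least_squares
def K(p): return np.array([[p["fx"],0,p["cx"]],[0,p["fy"],p["cy"]],[0,0,1.]])
def proj(p,X,R=None,t=None):
    R=p["R"] if R is None else R; t=p["t"] if t is None else t
    c=np.asarray(X)@np.asarray(R).T+t; q=c@K(p).T; return q[:,:2]/q[:,2:]
def kw(v,X):  # keeper->world
    c,s=np.cos(v[2]),np.sin(v[2]); X=np.asarray(X,float)
    return np.c_[v[0]+c*X[:,0]-s*X[:,1],v[1]+s*X[:,0]+c*X[:,1],X[:,2]]
def wristRt(p,s):
    M=np.eye(4);M[:3,:3]=s["ee_rot"];M[:3,3]=s["tcp_pos"]; W=np.linalg.inv(M@p["mount"]); return W[:3,:3],W[:3,3]
def goto(s,pos,yax):
    """tool shift (mm/750) and turn for tip-down pose with tool y along yax (world)"""
    R=s["ee_rot"]; x=np.array([0,0,-1.]); y=np.array([*yax,0.])/np.hypot(*yax); T=np.c_[x,y,np.cross(x,y)]
    d=R.T@(np.array(pos)-s["tcp_pos"])/.75; a=cv2.Rodrigues(R.T@T)[0].ravel()/np.pi
    return d.round(4),a.round(4)
E
python3 - <<'E'
from h import *
from station import r,viewer
P=[(-60,105,56),(-60,-105,56),(90,-105,56),(90,105,56),(0,48,75),(0,0,75),(0,-48,75)]
U=np.array([(254,293),(484,357),(528,193),(303,132),(333,243),(386,259),(440,274)])/2.5+[150,120]
Q=[(-60,105,56),(-60,-105,56),(90,105,56),(60,0,92)]
V=np.array([(330,362),(547,243),(207,258),(341,183)])/2.5+[150,140]
a=dict(np.load("pics/top0.npz"));b=dict(np.load("pics/side0.npz"))
P=np.array(P)/1e3;Q=np.array(Q)/1e3
f=lambda v:np.r_[proj(a,kw(v,P))-U,proj(b,kw(v,Q))-V].ravel()
o=least_squares(f,[.6,0,-.27],loss="soft_l1");print(o.x,np.degrees(o.x[2]));print(f(o.x).reshape(-1,2).round(1))
json.dump(o.x.tolist(),open("v.json","w"))
v=o.x;s=r.sense();y=np.array([np.cos(v[2]),np.sin(v[2])])
tgt=kw(v,[(-.04,0,.25)])[0];print(tgt,goto(s,tgt,y),goto(s,tgt,-y))
p=viewer.capture("wrist");print(p["mount"],p["fx"])
E
```

```text
[ 0.52857168  0.04836468 -0.2784268 ] -15.952680824605897
[[-2.1  1.9]
 [ 1.4  2.1]
 [ 1.5  0.7]
 [-2.3  0.2]
 [-0.7  0.4]
 [ 0.  -0.1]
 [ 0.5 -0.2]
 [-1.  -0.2]
 [ 0.8 -2.7]
 [-2.6 -1.9]
 [-1.1 -2.1]]
[0.49011211 0.05935842 0.25      ] (array([-0.0113,  0.7661,  0.6548]), array([0.6596, 0.    , 0.    ])) (array([-0.0113,  0.7661,  0.6548]), array([-0.3404, -0.    ,  0.    ]))
[[ 4.07674734e-04 -2.47013666e-01  9.69011911e-01 -1.43556500e-01]
 [ 9.99999880e-01  3.62190375e-04 -3.28384729e-04  7.55324624e-04]
 [-2.69851272e-04  9.69011929e-01  2.47013784e-01 -6.74743418e-02]
 [ 0.00000000e+00  0.00000000e+00  0.00000000e+00  1.00000000e+00]] 411.2716640279143
```

Emit:
play_rows(
  commands=[
    {"fingers": 1, "tx": 0, "ty": 0.036, "tz": 0.035, "ax": 0, "ay": 0, "az": 0},
    {"fingers": 1, "tx": 0, "ty": 0.073, "tz": 0.07, "ax": 0, "ay": 0, "az": 0},
    {"fingers": 1, "tx": 0, "ty": 0.11, "tz": 0.104, "ax": 0, "ay": 0, "az": 0},
    {"fingers": 1, "tx": 0, "ty": 0.146, "tz": 0.139, "ax": 0, "ay": 0, "az": 0},
    {"fingers": 1, "tx": 0, "ty": 0.182, "tz": 0.174, "ax": 0, "ay": 0, "az": 0},
  ],
)

```text
time_s: 1.47
tcp_pos: [0.2357, -0.4461, 0.2416]
ee_rot: [[0.0, -0.22, 0.975], [-0.0, 0.975, 0.22], [-1.0, -0.0, 0.0]]
wrist_force: [0.9, 0.3, -0.5]
gripper_width: 0.707
```

Emit:
play_rows(
  commands=[
    {"fingers": 1, "tx": 0, "ty": 0.036, "tz": 0.035, "ax": 0, "ay": 0, "az": 0},
    {"fingers": 1, "tx": 0, "ty": 0.073, "tz": 0.07, "ax": 0, "ay": 0, "az": 0},
    {"fingers": 1, "tx": 0, "ty": 0.11, "tz": 0.104, "ax": 0, "ay": 0, "az": 0},
    {"fingers": 1, "tx": 0, "ty": 0.146, "tz": 0.139, "ax": 0, "ay": 0, "az": 0},
    {"fingers": 1, "tx": 0, "ty": 0.182, "tz": 0.174, "ax": 0, "ay": 0, "az": 0},
  ],
)

```text
time_s: 1.88
tcp_pos: [0.3329, -0.284, 0.242]
ee_rot: [[0.001, -0.221, 0.975], [-0.0, 0.975, 0.221], [-1.0, -0.001, 0.001]]
wrist_force: [0.9, -0.0, -0.4]
gripper_width: 0.326
```

Emit:
play_rows(
  commands=[
    {"fingers": 1, "tx": 0, "ty": 0.036, "tz": 0.035, "ax": 0, "ay": 0, "az": 0},
    {"fingers": 1, "tx": 0, "ty": 0.073, "tz": 0.07, "ax": 0, "ay": 0, "az": 0},
    {"fingers": 1, "tx": 0, "ty": 0.11, "tz": 0.104, "ax": 0, "ay": 0, "az": 0},
    {"fingers": 1, "tx": 0, "ty": 0.146, "tz": 0.139, "ax": 0, "ay": 0, "az": 0},
    {"fingers": 1, "tx": 0, "ty": 0.182, "tz": 0.174, "ax": 0, "ay": 0, "az": 0},
  ],
)

```text
time_s: 2.3
tcp_pos: [0.43, -0.1218, 0.2421]
ee_rot: [[0.001, -0.221, 0.975], [0.0, 0.975, 0.221], [-1.0, -0.0, 0.001]]
wrist_force: [1.6, -0.8, -0.2]
gripper_width: 0.021
```

Emit:
play_rows(
  commands=[
    {"fingers": 1, "tx": 0, "ty": 0.036, "tz": 0.035, "ax": -0.036, "ay": 0, "az": 0},
    {"fingers": 1, "tx": 0, "ty": 0.073, "tz": 0.07, "ax": -0.072, "ay": 0, "az": 0},
    {"fingers": 1, "tx": 0, "ty": 0.11, "tz": 0.104, "ax": -0.108, "ay": 0, "az": 0},
    {"fingers": 1, "tx": 0, "ty": 0.146, "tz": 0.139, "ax": -0.144, "ay": 0, "az": 0},
    {"fingers": 1, "tx": 0, "ty": 0.182, "tz": 0.174, "ax": -0.18, "ay": 0, "az": 0},
  ],
)

```text
time_s: 2.72
tcp_pos: [0.5272, 0.0402, 0.2419]
ee_rot: [[0.001, -0.713, 0.701], [0.0, 0.701, 0.713], [-1.0, -0.0, 0.001]]
wrist_force: [1.0, -0.6, 1.0]
gripper_width: 0.009
```

Emit:
play_rows(
  commands=[
    {"fingers": 1, "tx": 0, "ty": 0, "tz": 0, "ax": -0.036, "ay": 0, "az": 0},
    {"fingers": 1, "tx": 0, "ty": 0, "tz": 0, "ax": -0.072, "ay": 0, "az": 0},
    {"fingers": 1, "tx": 0, "ty": 0, "tz": 0, "ax": -0.108, "ay": 0, "az": 0},
    {"fingers": 1, "tx": 0, "ty": 0, "tz": 0, "ax": -0.144, "ay": 0, "az": 0},
    {"fingers": 1, "tx": 0, "ty": 0, "tz": 0, "ax": -0.16, "ay": 0, "az": 0},
  ],
)

```text
time_s: 3.13
tcp_pos: [0.5266, 0.0385, 0.2416]
ee_rot: [[0.0, -0.962, 0.271], [-0.0, 0.271, 0.962], [-1.0, -0.0, 0.0]]
wrist_force: [0.2, 0.2, 0.3]
gripper_width: 0.005
```

```bash
cat > look.py <<'E'
from h import *
from station import r,viewer
import sys
v=json.load(open("v.json"));s=r.sense();p=viewer.capture("wrist");R,t=wristRt(p,s)
k=np.array([np.cos(v[2]),np.sin(v[2])]);d=s["tcp_pos"][:2]-v[:2]
print("t",s["time_s"],"TCP keeper xy",(k@d).round(4),(np.array([-k[1],k[0]])@d).round(4),"z",s["tcp_pos"][2],"F",s["wrist_force"].round(2),"w",s["gripper_width"])
for y in(.048,0,-.048): print(y,proj(p,kw(v,[(0,y,.075)]),R,t).round(0))
print("tab",proj(p,kw(v,[(.06,0,.092)]),R,t).round(0))
n=sys.argv[1];np.savez(f"pics/{n}.npz",R=R,t=t,**{q:p[q] for q in("fx","fy","cx","cy","image")})
cv2.imwrite(f"pics/{n}.png",p["image"][:,:,::-1])
E
python3 look.py w1
```

```text
t 3.1333 TCP keeper xy 0.0008 -0.01 z 0.24157849398242592 F [0.2  0.18 0.28] w 0.0046775104266790655
0.048 [[324. 289.]]
0 [[325. 231.]]
-0.048 [[325. 169.]]
tab [[243. 237.]]
```

View pics/w1.png

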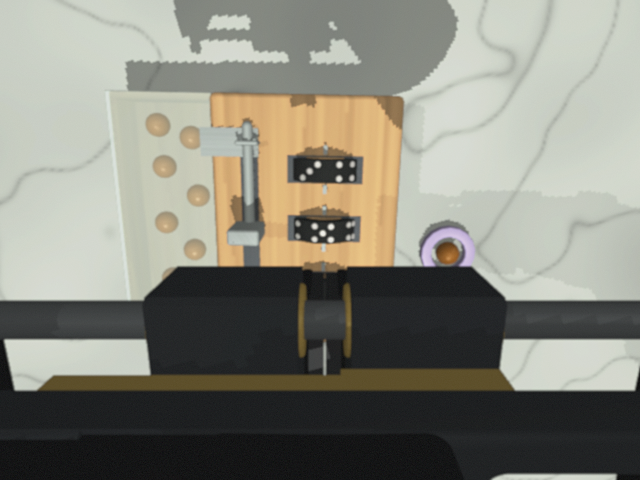

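Wrist view: the fitted pose matches. The middle wheel reads 5 at (323,230). The right wheel sits between 3 (col 311) and 4 (col 345), about 2.5 rad, so it needs about -1.46 rad (41 mm towards the robot). The left wheel is hidden by the fingers. I'll start with the right wheel.

Emit:
play_rows(
  commands=[
    {"fingers": 1, "tx": 0.03, "ty": -0.01, "tz": -0.0507, "ax": 0, "ay": 0, "az": 0},
    {"fingers": 1, "tx": 0.08, "ty": -0.01, "tz": -0.0507, "ax": 0, "ay": 0, "az": 0},
    {"fingers": 1, "tx": 0.13, "ty": -0.01, "tz": -0.0507, "ax": 0, "ay": 0, "az": 0},
    {"fingers": 1, "tx": 0.165, "ty": -0.01, "tz": -0.0507, "ax": 0, "ay": 0, "az": 0},
    {"fingers": 1, "tx": 0.18, "ty": -0.01, "tz": -0.0507, "ax": 0, "ay": 0, "az": 0},
  ],
)

```text
time_s: 3.6
tcp_pos: [0.5207, -0.0012, 0.1027]
ee_rot: [[-0.007, -0.96, 0.279], [-0.001, 0.279, 0.96], [-1.0, 0.006, -0.003]]
wrist_force: [0.4, -0.7, 0.5]
gripper_width: 0.006
```

Emit:
play_rows(
  commands=[
    {"fingers": 1, "tx": 0, "ty": 0, "tz": 0, "ax": 0, "ay": 0, "az": 0},
    {"fingers": 1, "tx": 0, "ty": 0, "tz": 0, "ax": 0, "ay": 0, "az": 0},
  ],
)

```text
time_s: 3.77
tcp_pos: [0.5235, -0.0004, 0.1065]
ee_rot: [[-0.001, -0.961, 0.277], [-0.001, 0.277, 0.961], [-1.0, 0.0, -0.001]]
wrist_force: [-0.1, 0.8, 0.3]
gripper_width: 0.005
```

```bash
python3 look.py w2
python3 - <<'E'
from station import viewer
import cv2,numpy as np
p=viewer.capture("side")["image"][:,:,::-1];w=cv2.imread("pics/w2.png")
a=cv2.resize(p[180:300,250:410],(640,480),interpolation=3)
cv2.imwrite("pics/s2.png",np.hstack([cv2.resize(a,(400,300)),cv2.resize(w,(400,300))]))
E
```

```text
t 3.7667 TCP keeper xy 0.0085 -0.0483 z 0.10645935355202446 F [-0.07  0.76  0.26] w 0.0045168327786052394
0.048 [[340. 459.]]
0 [[341. 376.]]
-0.048 [[342. 282.]]
tab [[206. 399.]]
```

View pics/s2.png

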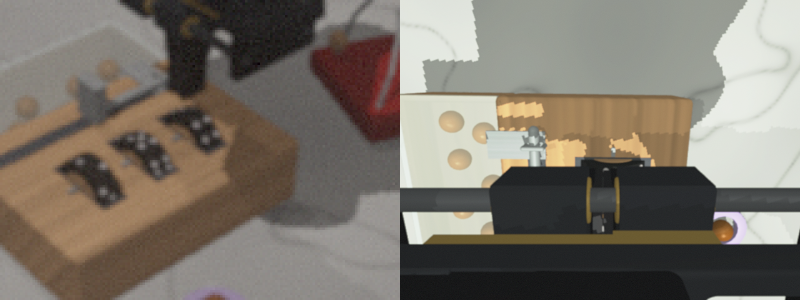

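Emit:
play_rows(
  commands=[
    {"fingers": 1, "tx": 0.005, "ty": 0, "tz": 0, "ax": 0, "ay": 0, "az": 0},
    {"fingers": 1, "tx": 0.009, "ty": 0, "tz": 0, "ax": 0, "ay": 0, "az": 0},
    {"fingers": 1, "tx": 0.011, "ty": 0, "tz": 0, "ax": 0, "ay": 0, "az": 0},
    {"fingers": 1, "tx": 0.012, "ty": 0, "tz": 0, "ax": 0, "ay": 0, "az": 0},
    {"fingers": 1, "tx": 0.012, "ty": 0, "tz": 0, "ax": 0, "ay": 0, "az": 0},
  ],
)

```text
time_s: 4.28
tcp_pos: [0.5232, -0.0003, 0.0975]
ee_rot: [[-0.0, -0.961, 0.276], [0.0, 0.276, 0.961], [-1.0, 0.0, 0.0]]
wrist_force: [-0.4, -0.5, -0.8]
gripper_width: 0.007
```

Emit:
play_rows(
  commands=[
    {"fingers": 1, "tx": 0.0007, "ty": 0, "tz": 0, "ax": 0, "ay": 0, "az": 0},
    {"fingers": 1, "tx": 0.0013, "ty": 0, "tz": 0, "ax": 0, "ay": 0, "az": 0},
    {"fingers": 1, "tx": 0.0013, "ty": 0, "tz": 0, "ax": 0, "ay": 0, "az": 0},
  ],
)

```text
time_s: 4.53
tcp_pos: [0.5233, -0.0003, 0.0966]
ee_rot: [[-0.0, -0.961, 0.276], [-0.0, 0.276, 0.961], [-1.0, 0.0, -0.0]]
wrist_force: [1.3, -1.0, -0.5]
gripper_width: 0.004
```

Emit:
play_rows(
  commands=[
    {"fingers": 1, "tx": 0.0007, "ty": 0, "tz": 0, "ax": 0, "ay": 0, "az": 0},
    {"fingers": 1, "tx": 0.0013, "ty": 0, "tz": 0, "ax": 0, "ay": 0, "az": 0},
    {"fingers": 1, "tx": 0.0013, "ty": 0, "tz": 0, "ax": 0, "ay": 0, "az": 0},
  ],
)

```text
time_s: 4.78
tcp_pos: [0.5232, -0.0003, 0.0955]
ee_rot: [[-0.0, -0.961, 0.276], [-0.0, 0.276, 0.961], [-1.0, 0.0, -0.0]]
wrist_force: [0.6, -0.1, 0.0]
gripper_width: 0.003
```

Emit:
play_rows(
  commands=[
    {"fingers": 1, "tx": 0.0007, "ty": 0, "tz": 0, "ax": 0, "ay": 0, "az": 0},
    {"fingers": 1, "tx": 0.0013, "ty": 0, "tz": 0, "ax": 0, "ay": 0, "az": 0},
    {"fingers": 1, "tx": 0.0013, "ty": 0, "tz": 0, "ax": 0, "ay": 0, "az": 0},
  ],
)

```text
time_s: 5.03
tcp_pos: [0.5232, -0.0003, 0.0945]
ee_rot: [[-0.0, -0.961, 0.276], [-0.0, 0.276, 0.961], [-1.0, 0.0, -0.0]]
wrist_force: [0.1, -1.0, -0.6]
gripper_width: 0.007
```

Emit:
play_rows(
  commands=[
    {"fingers": 1, "tx": 0.0007, "ty": 0, "tz": 0, "ax": 0, "ay": 0, "az": 0},
    {"fingers": 1, "tx": 0.0013, "ty": 0, "tz": 0, "ax": 0, "ay": 0, "az": 0},
    {"fingers": 1, "tx": 0.0013, "ty": 0, "tz": 0, "ax": 0, "ay": 0, "az": 0},
  ],
)

```text
time_s: 5.28
tcp_pos: [0.5232, -0.0003, 0.0936]
ee_rot: [[-0.0, -0.961, 0.276], [-0.0, 0.276, 0.961], [-1.0, 0.0, -0.0]]
wrist_force: [-0.5, -0.2, 0.4]
gripper_width: 0.007
```

Emit:
play_rows(
  commands=[
    {"fingers": 1, "tx": 0.0007, "ty": 0, "tz": 0, "ax": 0, "ay": 0, "az": 0},
    {"fingers": 1, "tx": 0.0013, "ty": 0, "tz": 0, "ax": 0, "ay": 0, "az": 0},
    {"fingers": 1, "tx": 0.0013, "ty": 0, "tz": 0, "ax": 0, "ay": 0, "az": 0},
  ],
)

```text
time_s: 5.53
tcp_pos: [0.5232, -0.0003, 0.0926]
ee_rot: [[-0.0, -0.961, 0.276], [0.0, 0.276, 0.961], [-1.0, 0.0, -0.0]]
wrist_force: [-0.6, 0.1, 0.5]
gripper_width: 0.006
```

Emit:
play_rows(
  commands=[
    {"fingers": 1, "tx": 0.0005, "ty": 0, "tz": 0, "ax": 0, "ay": 0, "az": 0},
    {"fingers": 1, "tx": 0.001, "ty": 0, "tz": 0, "ax": 0, "ay": 0, "az": 0},
    {"fingers": 1, "tx": 0.001, "ty": 0, "tz": 0, "ax": 0, "ay": 0, "az": 0},
  ],
)

```text
time_s: 5.78
tcp_pos: [0.5234, -0.0003, 0.092]
ee_rot: [[0.0, -0.961, 0.276], [-0.0, 0.276, 0.961], [-1.0, -0.0, 0.0]]
wrist_force: [-0.1, -0.3, 1.5]
gripper_width: 0.006
```

Emit:
play_rows(
  commands=[
    {"fingers": 1, "tx": 0.0005, "ty": 0, "tz": 0, "ax": 0, "ay": 0, "az": 0},
    {"fingers": 1, "tx": 0.0009, "ty": 0, "tz": 0, "ax": 0, "ay": 0, "az": 0},
    {"fingers": 1, "tx": 0.0009, "ty": 0, "tz": 0, "ax": 0, "ay": 0, "az": 0},
    {"fingers": 1, "tx": 0.0009, "ty": 0, "tz": 0, "ax": 0, "ay": 0, "az": 0},
  ],
)

```text
time_s: 6.12
tcp_pos: [0.5236, -0.0002, 0.0915]
ee_rot: [[0.001, -0.961, 0.276], [0.0, 0.276, 0.961], [-1.0, -0.001, 0.0]]
wrist_force: [0.9, -1.0, 2.7]
gripper_width: 0.006
```

Emit:
play_rows(
  commands=[
    {"fingers": 1, "tx": 0.0005, "ty": 0, "tz": 0, "ax": 0, "ay": 0, "az": 0},
    {"fingers": 1, "tx": 0.001, "ty": 0, "tz": 0, "ax": 0, "ay": 0, "az": 0},
    {"fingers": 1, "tx": 0.0014, "ty": 0, "tz": 0, "ax": 0, "ay": 0, "az": 0},
    {"fingers": 1, "tx": 0.0014, "ty": 0, "tz": 0, "ax": 0, "ay": 0, "az": 0},
  ],
)

```text
time_s: 6.45
tcp_pos: [0.5238, -0.0002, 0.0907]
ee_rot: [[0.001, -0.961, 0.276], [0.0, 0.276, 0.961], [-1.0, -0.001, 0.0]]
wrist_force: [-0.4, -0.3, 5.9]
gripper_width: 0.007
```

Emit:
play_rows(
  commands=[
    {"fingers": 1, "tx": 0, "ty": 0, "tz": 0, "ax": 0, "ay": 0, "az": 0},
  ],
)

```text
time_s: 6.53
tcp_pos: [0.5237, -0.0002, 0.0908]
ee_rot: [[0.001, -0.961, 0.276], [0.0, 0.276, 0.961], [-1.0, -0.001, 0.0]]
wrist_force: [-0.2, -0.7, 5.3]
gripper_width: 0.005
```

Emit:
play_rows(
  commands=[
    {"fingers": 1, "tx": 0.0006, "ty": 0, "tz": 0, "ax": 0, "ay": 0, "az": 0},
    {"fingers": 1, "tx": 0.0006, "ty": 0.004, "tz": 0, "ax": 0, "ay": 0, "az": 0},
    {"fingers": 1, "tx": 0.0006, "ty": 0.008, "tz": 0, "ax": 0, "ay": 0, "az": 0},
    {"fingers": 1, "tx": 0.0006, "ty": 0.0107, "tz": 0, "ax": 0, "ay": 0, "az": 0},
    {"fingers": 1, "tx": 0.0006, "ty": 0.0107, "tz": 0, "ax": 0, "ay": 0, "az": 0},
  ],
)

```text
time_s: 6.95
tcp_pos: [0.5168, 0.0019, 0.0909]
ee_rot: [[0.003, -0.961, 0.275], [0.0, 0.275, 0.961], [-1.0, -0.003, 0.001]]
wrist_force: [0.2, -0.9, 6.1]
gripper_width: 0.003
```

Emit:
play_rows(
  commands=[
    {"fingers": 1, "tx": 0, "ty": 0.004, "tz": 0, "ax": 0, "ay": 0, "az": 0},
    {"fingers": 1, "tx": 0, "ty": 0.008, "tz": 0, "ax": 0, "ay": 0, "az": 0},
    {"fingers": 1, "tx": 0, "ty": 0.0107, "tz": 0, "ax": 0, "ay": 0, "az": 0},
    {"fingers": 1, "tx": 0, "ty": 0.0107, "tz": 0, "ax": 0, "ay": 0, "az": 0},
  ],
)

```text
time_s: 7.28
tcp_pos: [0.5089, 0.0043, 0.0907]
ee_rot: [[0.003, -0.961, 0.276], [0.0, 0.276, 0.961], [-1.0, -0.003, 0.001]]
wrist_force: [0.7, -0.4, 4.5]
gripper_width: 0.002
```

```bash
python3 look.py w3
python3 - <<'E'
from station import viewer
import cv2,numpy as np
p=viewer.capture("side")["image"][:,:,::-1];t=viewer.capture("top")["image"][:,:,::-1]
f=lambda i:cv2.resize(i,(400,400),interpolation=3)
cv2.imwrite("pics/s3.png",np.hstack([f(p[190:270,265:345]),f(t[180:260,260:340])]))
E
```

```text
t 7.2833 TCP keeper xy -0.0068 -0.0478 z 0.09074704086718921 F [ 0.72 -0.4   4.55] w 0.0018522605267713179
0.048 [[309. 484.]]
0 [[308. 395.]]
-0.048 [[307. 295.]]
tab [[158. 422.]]
```

View pics/s3.png

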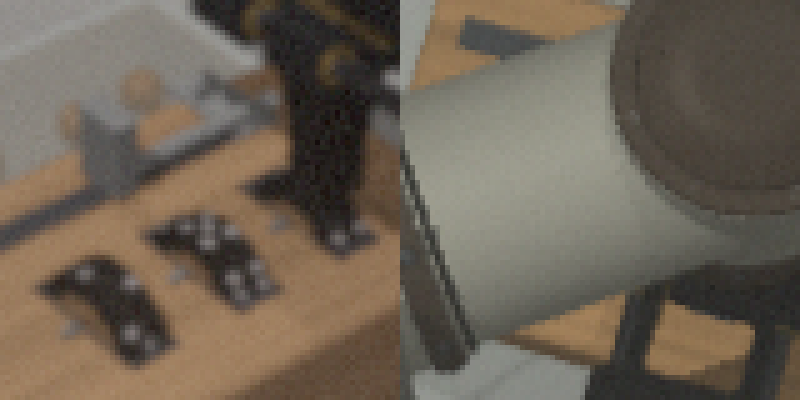

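Emit:
play_rows(
  commands=[
    {"fingers": 1, "tx": -0.01, "ty": 0, "tz": 0, "ax": 0, "ay": 0, "az": 0},
    {"fingers": 1, "tx": -0.0135, "ty": -0.012, "tz": 0, "ax": 0, "ay": 0, "az": 0},
    {"fingers": 1, "tx": -0.0135, "ty": -0.025, "tz": 0, "ax": 0, "ay": 0, "az": 0},
    {"fingers": 1, "tx": -0.009, "ty": -0.025, "tz": 0, "ax": 0, "ay": 0, "az": 0},
    {"fingers": 1, "tx": -0.004, "ty": -0.025, "tz": 0, "ax": 0, "ay": 0, "az": 0},
  ],
)

```text
time_s: 7.85
tcp_pos: [0.5263, -0.0013, 0.0921]
ee_rot: [[-0.0, -0.961, 0.277], [0.0, 0.277, 0.961], [-1.0, 0.0, 0.0]]
wrist_force: [0.3, 0.1, 0.5]
gripper_width: 0.002
```

Emit:
play_rows(
  commands=[
    {"fingers": 1, "tx": 0.001, "ty": 0, "tz": 0, "ax": 0, "ay": 0, "az": 0},
    {"fingers": 1, "tx": 0.002, "ty": 0, "tz": 0, "ax": 0, "ay": 0, "az": 0},
    {"fingers": 1, "tx": 0.003, "ty": 0, "tz": 0, "ax": 0, "ay": 0, "az": 0},
    {"fingers": 1, "tx": 0.004, "ty": 0, "tz": 0, "ax": 0, "ay": 0, "az": 0},
    {"fingers": 1, "tx": 0.004, "ty": 0, "tz": 0, "ax": 0, "ay": 0, "az": 0},
  ],
)

```text
time_s: 8.27
tcp_pos: [0.5261, -0.0012, 0.0903]
ee_rot: [[0.001, -0.961, 0.276], [-0.0, 0.276, 0.961], [-1.0, -0.001, -0.0]]
wrist_force: [0.2, -1.1, 4.9]
gripper_width: 0.006
```

Emit:
play_rows(
  commands=[
    {"fingers": 1, "tx": 0.0008, "ty": 0, "tz": 0, "ax": 0, "ay": 0, "az": 0},
    {"fingers": 1, "tx": 0.0008, "ty": 0.004, "tz": 0, "ax": 0, "ay": 0, "az": 0},
    {"fingers": 1, "tx": 0.0008, "ty": 0.008, "tz": 0, "ax": 0, "ay": 0, "az": 0},
    {"fingers": 1, "tx": 0.0008, "ty": 0.012, "tz": 0, "ax": 0, "ay": 0, "az": 0},
    {"fingers": 1, "tx": 0.0008, "ty": 0.0147, "tz": 0, "ax": 0, "ay": 0, "az": 0},
  ],
)

```text
time_s: 8.68
tcp_pos: [0.5165, 0.0018, 0.0906]
ee_rot: [[0.004, -0.961, 0.275], [-0.0, 0.275, 0.961], [-1.0, -0.003, 0.001]]
wrist_force: [1.6, -2.8, 7.6]
gripper_width: 0.006
```

Emit:
play_rows(
  commands=[
    {"fingers": 1, "tx": 0, "ty": 0.004, "tz": 0, "ax": 0, "ay": 0, "az": 0},
    {"fingers": 1, "tx": 0, "ty": 0.008, "tz": 0, "ax": 0, "ay": 0, "az": 0},
    {"fingers": 1, "tx": 0, "ty": 0.012, "tz": 0, "ax": 0, "ay": 0, "az": 0},
    {"fingers": 1, "tx": 0, "ty": 0.0147, "tz": 0, "ax": 0, "ay": 0, "az": 0},
    {"fingers": 1, "tx": 0, "ty": 0.0147, "tz": 0, "ax": 0, "ay": 0, "az": 0},
  ],
)

```text
time_s: 9.1
tcp_pos: [0.505, 0.0052, 0.0901]
ee_rot: [[0.002, -0.961, 0.276], [0.0, 0.276, 0.961], [-1.0, -0.002, 0.001]]
wrist_force: [0.2, -0.6, 5.2]
gripper_width: 0.005
```

Emit:
play_rows(
  commands=[
    {"fingers": 1, "tx": -0.03, "ty": 0, "tz": 0, "ax": 0, "ay": 0, "az": 0},
    {"fingers": 1, "tx": -0.075, "ty": -0.005, "tz": 0.02, "ax": 0, "ay": 0, "az": 0},
    {"fingers": 1, "tx": -0.12, "ty": -0.015, "tz": 0.055, "ax": 0, "ay": 0, "az": 0},
    {"fingers": 1, "tx": -0.155, "ty": -0.015, "tz": 0.09, "ax": 0, "ay": 0, "az": 0},
    {"fingers": 1, "tx": -0.19, "ty": -0.015, "tz": 0.13, "ax": 0, "ay": 0, "az": 0},
  ],
)

```text
time_s: 9.52
tcp_pos: [0.542, 0.0961, 0.2331]
ee_rot: [[-0.0, -0.961, 0.278], [0.0, 0.278, 0.961], [-1.0, 0.001, 0.0]]
wrist_force: [1.3, -0.6, -0.2]
gripper_width: 0.004
```

Emit:
play_rows(
  commands=[
    {"fingers": 1, "tx": 0, "ty": 0, "tz": 0, "ax": 0, "ay": 0, "az": 0},
    {"fingers": 1, "tx": 0, "ty": 0, "tz": 0, "ax": 0, "ay": 0, "az": 0},
  ],
)

```text
time_s: 9.68
tcp_pos: [0.5425, 0.0971, 0.2323]
ee_rot: [[0.001, -0.962, 0.274], [0.002, 0.274, 0.962], [-1.0, -0.001, 0.002]]
wrist_force: [-0.8, 0.2, -0.2]
gripper_width: 0.008
```

```bash
cat > rect.py <<'E'
# rectify the plane at crown height: 4 px/mm, up = keeper +x, left = keeper +y
import sys
from h import *
n=sys.argv[1];p=np.load(f"pics/{n}.npz");v=json.load(open("v.json"))
X=[(.035,.08,.074),(.035,-.08,.074),(-.035,-.08,.074),(-.035,.08,.074)]
u=proj(p,kw(v,X),p["R"],p["t"]).astype(np.float32)
H=cv2.getPerspectiveTransform(u,np.float32([(0,0),(640,0),(640,280),(0,280)]))
o=cv2.warpPerspective(p["image"][:,:,::-1],H,(640,280),flags=cv2.INTER_CUBIC)
o=cv2.resize(o,(800,350),interpolation=3)
cv2.line(o,(0,175),(799,175),(0,255,255),1)
C=np.linalg.inv(p["R"])@-p["t"];print("cam",C);cv2.imwrite(f"pics/{n}r.png",o)
E
python3 look.py w4; python3 rect.py w4
```

```text
t 9.6833 TCP keeper xy -0.0 0.0507 z 0.23233405028042164 F [-0.84  0.16 -0.19] w 0.007601472527721158
0.048 [[324. 218.]]
0 [[324. 152.]]
-0.048 [[324.  81.]]
tab [[235. 153.]]
cam [0.52346542 0.03293049 0.37576168]
```

View pics/w4r.png

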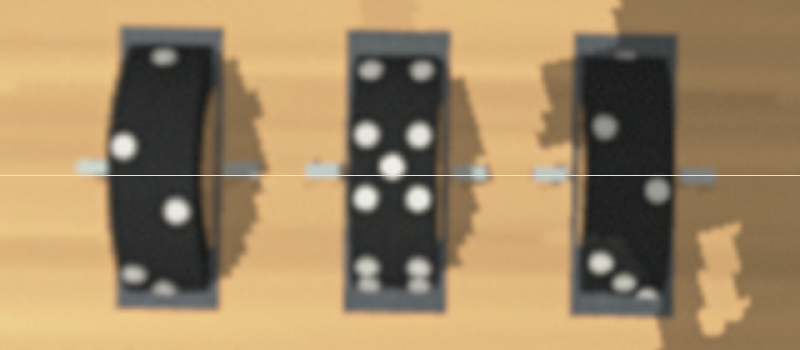

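Rectified view (5 px/mm): the right wheel's 2 is centred at row 158 against its mark at 175, so about +0.12 rad still to roll (3.3 mm). The middle 5 is good. The left 2 is at row 178 against mark 167, about 0.97 rad, so it needs +1.13 rad, or 32 mm. I'll do the left wheel now.

Emit:
play_rows(
  commands=[
    {"fingers": 1, "tx": 0.04, "ty": 0.011, "tz": -0.0036, "ax": 0, "ay": 0, "az": 0},
    {"fingers": 1, "tx": 0.09, "ty": 0.011, "tz": -0.0036, "ax": 0, "ay": 0, "az": 0},
    {"fingers": 1, "tx": 0.135, "ty": 0.011, "tz": -0.0036, "ax": 0, "ay": 0, "az": 0},
    {"fingers": 1, "tx": 0.165, "ty": 0.011, "tz": -0.0036, "ax": 0, "ay": 0, "az": 0},
    {"fingers": 1, "tx": 0.173, "ty": 0.011, "tz": -0.0036, "ax": 0, "ay": 0, "az": 0},
  ],
)

```text
time_s: 10.15
tcp_pos: [0.529, 0.0926, 0.0962]
ee_rot: [[-0.012, -0.96, 0.279], [-0.005, 0.279, 0.96], [-1.0, 0.01, -0.008]]
wrist_force: [-0.4, -1.2, -0.0]
gripper_width: 0.008
```

Emit:
play_rows(
  commands=[
    {"fingers": 1, "tx": 0.001, "ty": 0, "tz": 0, "ax": 0, "ay": 0, "az": 0},
    {"fingers": 1, "tx": 0.002, "ty": 0, "tz": 0, "ax": 0, "ay": 0, "az": 0},
    {"fingers": 1, "tx": 0.0025, "ty": 0, "tz": 0, "ax": 0, "ay": 0, "az": 0},
    {"fingers": 1, "tx": 0.0025, "ty": 0, "tz": 0, "ax": 0, "ay": 0, "az": 0},
  ],
)

```text
time_s: 10.48
tcp_pos: [0.5346, 0.0955, 0.1015]
ee_rot: [[0.003, -0.961, 0.276], [0.001, 0.276, 0.961], [-1.0, -0.002, 0.002]]
wrist_force: [-0.2, 0.2, -0.1]
gripper_width: 0.009
```

Emit:
play_rows(
  commands=[
    {"fingers": 1, "tx": 0.0007, "ty": 0, "tz": 0, "ax": 0, "ay": 0, "az": 0},
    {"fingers": 1, "tx": 0.0013, "ty": 0, "tz": 0, "ax": 0, "ay": 0, "az": 0},
    {"fingers": 1, "tx": 0.0013, "ty": 0, "tz": 0, "ax": 0, "ay": 0, "az": 0},
  ],
)

```text
time_s: 10.73
tcp_pos: [0.5339, 0.0955, 0.0996]
ee_rot: [[0.001, -0.961, 0.276], [0.001, 0.276, 0.961], [-1.0, -0.001, 0.001]]
wrist_force: [-0.1, 0.4, -0.2]
gripper_width: 0.012
```

Emit:
play_rows(
  commands=[
    {"fingers": 1, "tx": 0.001, "ty": 0, "tz": 0, "ax": 0, "ay": 0, "az": 0},
    {"fingers": 1, "tx": 0.0026, "ty": 0, "tz": 0, "ax": 0, "ay": 0, "az": 0},
    {"fingers": 1, "tx": 0.0026, "ty": 0, "tz": 0, "ax": 0, "ay": 0, "az": 0},
  ],
)

```text
time_s: 10.98
tcp_pos: [0.5336, 0.0953, 0.0969]
ee_rot: [[-0.0, -0.961, 0.276], [-0.0, 0.276, 0.961], [-1.0, 0.0, -0.0]]
wrist_force: [0.4, 0.1, 0.2]
gripper_width: 0.007
```

Emit:
play_rows(
  commands=[
    {"fingers": 1, "tx": 0.0007, "ty": 0, "tz": 0, "ax": 0, "ay": 0, "az": 0},
    {"fingers": 1, "tx": 0.0013, "ty": 0, "tz": 0, "ax": 0, "ay": 0, "az": 0},
    {"fingers": 1, "tx": 0.0013, "ty": 0, "tz": 0, "ax": 0, "ay": 0, "az": 0},
  ],
)

```text
time_s: 11.23
tcp_pos: [0.5337, 0.0953, 0.096]
ee_rot: [[-0.0, -0.961, 0.276], [-0.0, 0.276, 0.961], [-1.0, 0.0, -0.0]]
wrist_force: [-0.5, -0.1, -0.7]
gripper_width: 0.01
```

Emit:
play_rows(
  commands=[
    {"fingers": 1, "tx": 0.0007, "ty": 0, "tz": 0, "ax": 0, "ay": 0, "az": 0},
    {"fingers": 1, "tx": 0.0013, "ty": 0, "tz": 0, "ax": 0, "ay": 0, "az": 0},
    {"fingers": 1, "tx": 0.0013, "ty": 0, "tz": 0, "ax": 0, "ay": 0, "az": 0},
  ],
)

```text
time_s: 11.48
tcp_pos: [0.5337, 0.0953, 0.095]
ee_rot: [[-0.0, -0.961, 0.276], [-0.0, 0.276, 0.961], [-1.0, 0.0, -0.0]]
wrist_force: [-0.9, -0.7, -0.1]
gripper_width: 0.001
```

Emit:
play_rows(
  commands=[
    {"fingers": 1, "tx": 0.0007, "ty": 0, "tz": 0, "ax": 0, "ay": 0, "az": 0},
    {"fingers": 1, "tx": 0.0013, "ty": 0, "tz": 0, "ax": 0, "ay": 0, "az": 0},
    {"fingers": 1, "tx": 0.0013, "ty": 0, "tz": 0, "ax": 0, "ay": 0, "az": 0},
  ],
)

```text
time_s: 11.73
tcp_pos: [0.5339, 0.0954, 0.0943]
ee_rot: [[0.0, -0.961, 0.276], [0.0, 0.276, 0.961], [-1.0, -0.0, 0.0]]
wrist_force: [-0.8, -0.6, 0.7]
gripper_width: 0.006
```

Emit:
play_rows(
  commands=[
    {"fingers": 1, "tx": 0.0007, "ty": 0, "tz": 0, "ax": 0, "ay": 0, "az": 0},
    {"fingers": 1, "tx": 0.0013, "ty": 0, "tz": 0, "ax": 0, "ay": 0, "az": 0},
    {"fingers": 1, "tx": 0.0013, "ty": 0, "tz": 0, "ax": 0, "ay": 0, "az": 0},
  ],
)

```text
time_s: 11.98
tcp_pos: [0.534, 0.0954, 0.0936]
ee_rot: [[0.001, -0.961, 0.276], [0.0, 0.276, 0.961], [-1.0, -0.001, 0.0]]
wrist_force: [-1.5, 0.5, 3.3]
gripper_width: 0.006
```

Emit:
play_rows(
  commands=[
    {"fingers": 1, "tx": 0.0007, "ty": 0, "tz": 0, "ax": 0, "ay": 0, "az": 0},
    {"fingers": 1, "tx": 0.0014, "ty": 0, "tz": 0, "ax": 0, "ay": 0, "az": 0},
    {"fingers": 1, "tx": 0.0018, "ty": 0, "tz": 0, "ax": 0, "ay": 0, "az": 0},
    {"fingers": 1, "tx": 0.0018, "ty": 0, "tz": 0, "ax": 0, "ay": 0, "az": 0},
  ],
)

```text
time_s: 12.32
tcp_pos: [0.5341, 0.0954, 0.0927]
ee_rot: [[0.001, -0.961, 0.276], [0.0, 0.276, 0.961], [-1.0, -0.001, 0.0]]
wrist_force: [-2.5, 0.8, 7.9]
gripper_width: 0.003
```

Emit:
play_rows(
  commands=[
    {"fingers": 1, "tx": 0, "ty": -0.003, "tz": 0, "ax": 0, "ay": 0, "az": 0},
    {"fingers": 1, "tx": 0, "ty": -0.006, "tz": 0, "ax": 0, "ay": 0, "az": 0},
    {"fingers": 1, "tx": 0, "ty": -0.009, "tz": 0, "ax": 0, "ay": 0, "az": 0},
    {"fingers": 1, "tx": 0, "ty": -0.012, "tz": 0, "ax": 0, "ay": 0, "az": 0},
  ],
)

```text
time_s: 12.65
tcp_pos: [0.5428, 0.0928, 0.0931]
ee_rot: [[0.001, -0.961, 0.276], [-0.0, 0.276, 0.961], [-1.0, -0.001, 0.0]]
wrist_force: [-1.5, -0.5, 8.3]
gripper_width: 0.006
```

Emit:
play_rows(
  commands=[
    {"fingers": 1, "tx": 0, "ty": -0.003, "tz": 0, "ax": 0, "ay": 0, "az": 0},
    {"fingers": 1, "tx": 0, "ty": -0.006, "tz": 0, "ax": 0, "ay": 0, "az": 0},
    {"fingers": 1, "tx": 0, "ty": -0.009, "tz": 0, "ax": 0, "ay": 0, "az": 0},
    {"fingers": 1, "tx": 0, "ty": -0.012, "tz": 0, "ax": 0, "ay": 0, "az": 0},
    {"fingers": 1, "tx": 0, "ty": -0.012, "tz": 0, "ax": 0, "ay": 0, "az": 0},
  ],
)

```text
time_s: 13.07
tcp_pos: [0.552, 0.0902, 0.093]
ee_rot: [[0.002, -0.961, 0.276], [-0.0, 0.276, 0.961], [-1.0, -0.002, 0.0]]
wrist_force: [-1.0, -1.5, 7.2]
gripper_width: 0.005
```

Emit:
play_rows(
  commands=[
    {"fingers": 1, "tx": -0.01, "ty": 0, "tz": 0, "ax": 0, "ay": 0, "az": 0},
    {"fingers": 1, "tx": -0.0135, "ty": 0.01, "tz": 0, "ax": 0, "ay": 0, "az": 0},
    {"fingers": 1, "tx": -0.0135, "ty": 0.022, "tz": 0, "ax": 0, "ay": 0, "az": 0},
    {"fingers": 1, "tx": -0.009, "ty": 0.022, "tz": 0, "ax": 0, "ay": 0, "az": 0},
    {"fingers": 1, "tx": -0.0045, "ty": 0.022, "tz": 0, "ax": 0, "ay": 0, "az": 0},
  ],
)

```text
time_s: 13.48
tcp_pos: [0.5341, 0.0951, 0.0949]
ee_rot: [[-0.001, -0.961, 0.276], [-0.0, 0.276, 0.961], [-1.0, 0.001, -0.0]]
wrist_force: [1.4, 0.6, -0.6]
gripper_width: 0.007
```

Emit:
play_rows(
  commands=[
    {"fingers": 1, "tx": 0.001, "ty": 0, "tz": 0, "ax": 0, "ay": 0, "az": 0},
    {"fingers": 1, "tx": 0.002, "ty": 0, "tz": 0, "ax": 0, "ay": 0, "az": 0},
    {"fingers": 1, "tx": 0.003, "ty": 0, "tz": 0, "ax": 0, "ay": 0, "az": 0},
    {"fingers": 1, "tx": 0.0042, "ty": 0, "tz": 0, "ax": 0, "ay": 0, "az": 0},
    {"fingers": 1, "tx": 0.0042, "ty": 0, "tz": 0, "ax": 0, "ay": 0, "az": 0},
  ],
)

```text
time_s: 13.9
tcp_pos: [0.5354, 0.0948, 0.0928]
ee_rot: [[-0.0, -0.961, 0.276], [-0.001, 0.276, 0.961], [-1.0, -0.0, -0.001]]
wrist_force: [-3.5, -0.2, 8.3]
gripper_width: 0.008
```

Emit:
play_rows(
  commands=[
    {"fingers": 1, "tx": 0, "ty": -0.0035, "tz": 0, "ax": 0, "ay": 0, "az": 0},
    {"fingers": 1, "tx": 0, "ty": -0.007, "tz": 0, "ax": 0, "ay": 0, "az": 0},
    {"fingers": 1, "tx": 0, "ty": -0.0105, "tz": 0, "ax": 0, "ay": 0, "az": 0},
    {"fingers": 1, "tx": 0, "ty": -0.014, "tz": 0, "ax": 0, "ay": 0, "az": 0},
    {"fingers": 1, "tx": 0, "ty": -0.017, "tz": 0, "ax": 0, "ay": 0, "az": 0},
  ],
)

```text
time_s: 14.32
tcp_pos: [0.5481, 0.091, 0.0932]
ee_rot: [[0.001, -0.961, 0.276], [-0.001, 0.276, 0.961], [-1.0, -0.001, -0.0]]
wrist_force: [-2.0, -0.9, 9.0]
gripper_width: 0.008
```

Emit:
play_rows(
  commands=[
    {"fingers": 1, "tx": 0, "ty": 0, "tz": 0, "ax": 0, "ay": 0, "az": 0},
  ],
)

```text
time_s: 14.4
tcp_pos: [0.5485, 0.091, 0.0932]
ee_rot: [[0.001, -0.961, 0.276], [-0.001, 0.276, 0.961], [-1.0, -0.002, -0.0]]
wrist_force: [-1.2, -1.0, 7.8]
gripper_width: 0.003
```

Emit:
play_rows(
  commands=[
    {"fingers": 1, "tx": -0.03, "ty": 0, "tz": 0, "ax": 0, "ay": 0, "az": 0},
    {"fingers": 1, "tx": -0.075, "ty": 0.002, "tz": 0, "ax": 0, "ay": 0, "az": 0},
    {"fingers": 1, "tx": -0.12, "ty": 0.005, "tz": 0, "ax": 0, "ay": 0, "az": 0},
    {"fingers": 1, "tx": -0.155, "ty": 0.005, "tz": 0, "ax": 0, "ay": 0, "az": 0},
    {"fingers": 1, "tx": -0.185, "ty": 0.005, "tz": 0, "ax": 0, "ay": 0, "az": 0},
  ],
)

```text
time_s: 14.82
tcp_pos: [0.5445, 0.0925, 0.233]
ee_rot: [[0.003, -0.961, 0.276], [0.001, 0.276, 0.961], [-1.0, -0.002, 0.001]]
wrist_force: [-0.3, -0.3, -0.4]
gripper_width: 0.003
```

Emit:
play_rows(
  commands=[
    {"fingers": 1, "tx": 0, "ty": 0, "tz": 0, "ax": 0, "ay": 0, "az": 0},
    {"fingers": 1, "tx": 0, "ty": 0, "tz": 0, "ax": 0, "ay": 0, "az": 0},
    {"fingers": 1, "tx": 0, "ty": 0, "tz": 0, "ax": 0, "ay": 0, "az": 0},
  ],
)

```text
time_s: 15.07
tcp_pos: [0.5433, 0.0922, 0.2297]
ee_rot: [[-0.002, -0.961, 0.277], [-0.0, 0.277, 0.961], [-1.0, 0.002, -0.001]]
wrist_force: [0.1, -0.4, 0.2]
gripper_width: 0.006
```

```bash
python3 look.py w5; python3 rect.py w5
```

```text
t 15.0667 TCP keeper xy 0.0021 0.0462 z 0.22967721777423666 F [ 0.06 -0.45  0.25] w 0.005967531006955457
0.048 [[326. 225.]]
0 [[326. 159.]]
-0.048 [[326.  88.]]
tab [[237. 161.]]
cam [0.52456414 0.0283194  0.37327715]
```

View pics/w5r.png

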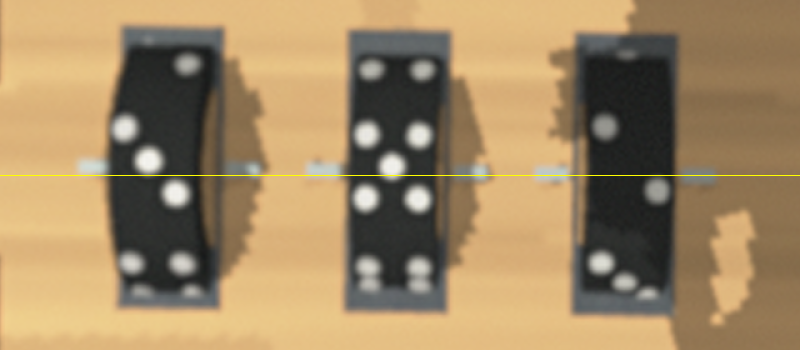

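Left 3 is centred at row 161 against mark 167, about +0.04 rad, so it's good. Now the right wheel's last 3.3 mm.

Emit:
play_rows(
  commands=[
    {"fingers": 1, "tx": 0, "ty": -0.001, "tz": -0.05, "ax": 0, "ay": 0, "az": 0},
    {"fingers": 1, "tx": 0.02, "ty": -0.001, "tz": -0.1, "ax": 0, "ay": 0, "az": 0},
    {"fingers": 1, "tx": 0.07, "ty": -0.001, "tz": -0.125, "ax": 0, "ay": 0, "az": 0},
    {"fingers": 1, "tx": 0.12, "ty": -0.001, "tz": -0.125, "ax": 0, "ay": 0, "az": 0},
    {"fingers": 1, "tx": 0.155, "ty": -0.001, "tz": -0.125, "ax": 0, "ay": 0, "az": 0},
  ],
)

```text
time_s: 15.53
tcp_pos: [0.5158, 0.0003, 0.1107]
ee_rot: [[-0.006, -0.96, 0.279], [-0.001, 0.279, 0.96], [-1.0, 0.005, -0.002]]
wrist_force: [-0.4, -0.3, 0.6]
gripper_width: 0.008
```

Emit:
play_rows(
  commands=[
    {"fingers": 1, "tx": 0.01, "ty": 0, "tz": 0, "ax": 0, "ay": 0, "az": 0},
    {"fingers": 1, "tx": 0.016, "ty": 0, "tz": 0, "ax": 0, "ay": 0, "az": 0},
    {"fingers": 1, "tx": 0.019, "ty": 0, "tz": 0, "ax": 0, "ay": 0, "az": 0},
    {"fingers": 1, "tx": 0.019, "ty": 0, "tz": 0, "ax": 0, "ay": 0, "az": 0},
    {"fingers": 1, "tx": 0.019, "ty": 0, "tz": 0, "ax": 0, "ay": 0, "az": 0},
  ],
)

```text
time_s: 15.95
tcp_pos: [0.5198, 0.0027, 0.1016]
ee_rot: [[0.003, -0.961, 0.275], [0.001, 0.275, 0.961], [-1.0, -0.002, 0.001]]
wrist_force: [-0.1, -0.7, 0.8]
gripper_width: 0.003
```

Emit:
play_rows(
  commands=[
    {"fingers": 1, "tx": 0.005, "ty": 0, "tz": 0, "ax": 0, "ay": 0, "az": 0},
    {"fingers": 1, "tx": 0.009, "ty": 0, "tz": 0, "ax": 0, "ay": 0, "az": 0},
    {"fingers": 1, "tx": 0.01, "ty": 0, "tz": 0, "ax": 0, "ay": 0, "az": 0},
    {"fingers": 1, "tx": 0.01, "ty": 0, "tz": 0, "ax": 0, "ay": 0, "az": 0},
    {"fingers": 1, "tx": 0.01, "ty": 0, "tz": 0, "ax": 0, "ay": 0, "az": 0},
  ],
)

```text
time_s: 16.37
tcp_pos: [0.5187, 0.0022, 0.0929]
ee_rot: [[0.0, -0.961, 0.276], [0.0, 0.276, 0.961], [-1.0, -0.0, 0.0]]
wrist_force: [0.1, 0.2, 0.3]
gripper_width: 0.006
```

Emit:
play_rows(
  commands=[
    {"fingers": 1, "tx": 0.001, "ty": 0, "tz": 0, "ax": 0, "ay": 0, "az": 0},
    {"fingers": 1, "tx": 0.002, "ty": 0, "tz": 0, "ax": 0, "ay": 0, "az": 0},
    {"fingers": 1, "tx": 0.003, "ty": 0, "tz": 0, "ax": 0, "ay": 0, "az": 0},
    {"fingers": 1, "tx": 0.004, "ty": 0, "tz": 0, "ax": 0, "ay": 0, "az": 0},
    {"fingers": 1, "tx": 0.004, "ty": 0, "tz": 0, "ax": 0, "ay": 0, "az": 0},
  ],
)

```text
time_s: 16.78
tcp_pos: [0.519, 0.0021, 0.0907]
ee_rot: [[0.001, -0.961, 0.276], [-0.0, 0.276, 0.961], [-1.0, -0.001, 0.0]]
wrist_force: [-1.0, -0.7, 7.0]
gripper_width: 0.011
```

Emit:
play_rows(
  commands=[
    {"fingers": 1, "tx": 0.0005, "ty": 0.0015, "tz": 0, "ax": 0, "ay": 0, "az": 0},
    {"fingers": 1, "tx": 0.0005, "ty": 0.003, "tz": 0, "ax": 0, "ay": 0, "az": 0},
    {"fingers": 1, "tx": 0.0005, "ty": 0.0045, "tz": 0, "ax": 0, "ay": 0, "az": 0},
    {"fingers": 1, "tx": 0.0005, "ty": 0.0052, "tz": 0, "ax": 0, "ay": 0, "az": 0},
    {"fingers": 1, "tx": 0.0005, "ty": 0.0052, "tz": 0, "ax": 0, "ay": 0, "az": 0},
  ],
)

```text
time_s: 17.2
tcp_pos: [0.5167, 0.003, 0.0909]
ee_rot: [[0.004, -0.961, 0.275], [-0.0, 0.275, 0.961], [-1.0, -0.004, 0.001]]
wrist_force: [0.8, -2.3, 5.2]
gripper_width: 0.005
```

Emit:
play_rows(
  commands=[
    {"fingers": 1, "tx": 0, "ty": 0.0006, "tz": 0, "ax": 0, "ay": 0, "az": 0},
    {"fingers": 1, "tx": 0, "ty": 0.0012, "tz": 0, "ax": 0, "ay": 0, "az": 0},
    {"fingers": 1, "tx": 0, "ty": 0.0012, "tz": 0, "ax": 0, "ay": 0, "az": 0},
  ],
)

```text
time_s: 17.45
tcp_pos: [0.5159, 0.0032, 0.0909]
ee_rot: [[0.004, -0.961, 0.275], [-0.0, 0.275, 0.961], [-1.0, -0.004, 0.001]]
wrist_force: [0.5, -2.3, 6.3]
gripper_width: 0.003
```

Emit:
play_rows(
  commands=[
    {"fingers": 1, "tx": -0.03, "ty": 0, "tz": 0, "ax": 0, "ay": 0, "az": 0},
    {"fingers": 1, "tx": -0.075, "ty": -0.03, "tz": 0, "ax": 0, "ay": 0, "az": 0},
    {"fingers": 1, "tx": -0.1, "ty": -0.07, "tz": 0.015, "ax": 0, "ay": 0, "az": 0},
    {"fingers": 1, "tx": -0.1, "ty": -0.082, "tz": 0.027, "ax": 0, "ay": 0, "az": 0},
    {"fingers": 1, "tx": -0.1, "ty": -0.082, "tz": 0.027, "ax": 0, "ay": 0, "az": 0},
  ],
)

```text
time_s: 17.87
tcp_pos: [0.582, 0.0067, 0.1656]
ee_rot: [[0.005, -0.961, 0.276], [0.001, 0.276, 0.961], [-1.0, -0.004, 0.002]]
wrist_force: [-0.2, 0.6, -0.7]
gripper_width: 0.007
```

Emit:
play_rows(
  commands=[
    {"fingers": 1, "tx": 0, "ty": 0, "tz": 0, "ax": 0, "ay": 0, "az": 0},
    {"fingers": 1, "tx": 0, "ty": 0, "tz": 0, "ax": 0, "ay": 0, "az": 0},
    {"fingers": 1, "tx": 0, "ty": 0, "tz": 0, "ax": 0, "ay": 0, "az": 0},
  ],
)

```text
time_s: 18.12
tcp_pos: [0.5774, 0.0056, 0.1635]
ee_rot: [[-0.003, -0.961, 0.276], [-0.0, 0.276, 0.961], [-1.0, 0.002, -0.001]]
wrist_force: [0.1, -1.0, 0.2]
gripper_width: 0.006
```

```bash
python3 look.py w6
python3 - <<'E'
import cv2,numpy as np
from station import viewer
p=viewer.capture("side")["image"][:,:,::-1]
cv2.imwrite("pics/s6.png",np.hstack([cv2.resize(cv2.imread("pics/w6.png"),(480,360)),cv2.resize(p[180:280,250:350],(320,360),interpolation=3)]))
E
```

```text
t 18.1167 TCP keeper xy 0.0587 -0.0277 z 0.16352485477110545 F [ 0.09 -1.04  0.23] w 0.00589357731642921
0.048 [[416. 362.]]
0 [[420. 291.]]
-0.048 [[425. 213.]]
tab [[321. 303.]]
```

View pics/s6.png

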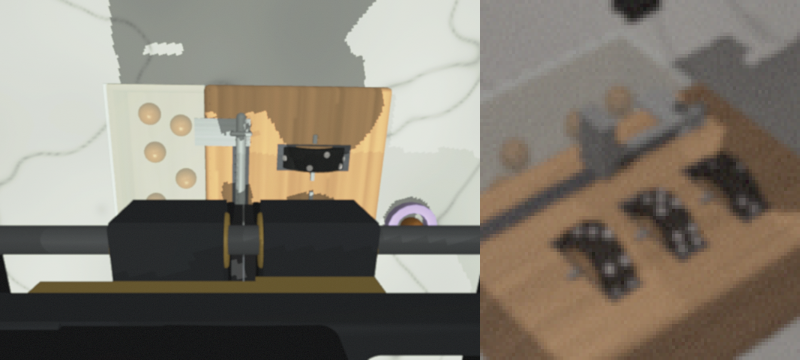

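Finger sits right of the tab, in line with it; right wheel's 2 straddles its marks to within about 0.1 rad. Now descending beside the tab.

Emit:
play_rows(
  commands=[
    {"fingers": 1, "tx": 0.03, "ty": -0.0015, "tz": 0, "ax": 0, "ay": 0, "az": 0},
    {"fingers": 1, "tx": 0.06, "ty": -0.0015, "tz": 0, "ax": 0, "ay": 0, "az": 0},
    {"fingers": 1, "tx": 0.08, "ty": -0.0015, "tz": 0, "ax": 0, "ay": 0, "az": 0},
    {"fingers": 1, "tx": 0.088, "ty": -0.0015, "tz": 0, "ax": 0, "ay": 0, "az": 0},
    {"fingers": 1, "tx": 0.088, "ty": -0.0015, "tz": 0, "ax": 0, "ay": 0, "az": 0},
  ],
)

```text
time_s: 18.63
tcp_pos: [0.5785, 0.0053, 0.0968]
ee_rot: [[-0.004, -0.961, 0.276], [-0.001, 0.276, 0.961], [-1.0, 0.003, -0.002]]
wrist_force: [-0.3, 0.5, -0.4]
gripper_width: 0.004
```

Emit:
play_rows(
  commands=[
    {"fingers": 1, "tx": 0.006, "ty": 0, "tz": 0, "ax": 0, "ay": 0, "az": 0},
    {"fingers": 1, "tx": 0.01, "ty": 0, "tz": 0, "ax": 0, "ay": 0, "az": 0},
    {"fingers": 1, "tx": 0.01, "ty": 0, "tz": 0, "ax": 0, "ay": 0, "az": 0},
    {"fingers": 1, "tx": 0.01, "ty": 0, "tz": 0, "ax": 0, "ay": 0, "az": 0},
  ],
)

```text
time_s: 18.97
tcp_pos: [0.5801, 0.0057, 0.0915]
ee_rot: [[0.001, -0.961, 0.276], [0.0, 0.276, 0.961], [-1.0, -0.001, 0.001]]
wrist_force: [0.0, -0.2, 0.2]
gripper_width: 0.011
```

Emit:
play_rows(
  commands=[
    {"fingers": 1, "tx": 0, "ty": 0, "tz": 0.004, "ax": 0, "ay": 0, "az": 0},
    {"fingers": 1, "tx": 0, "ty": 0, "tz": 0.009, "ax": 0, "ay": 0, "az": 0},
    {"fingers": 1, "tx": 0, "ty": 0, "tz": 0.013, "ax": 0, "ay": 0, "az": 0},
    {"fingers": 1, "tx": 0, "ty": 0, "tz": 0.015, "ax": 0, "ay": 0, "az": 0},
    {"fingers": 1, "tx": 0, "ty": 0, "tz": 0.016, "ax": 0, "ay": 0, "az": 0},
  ],
)

```text
time_s: 19.38
tcp_pos: [0.5834, 0.0172, 0.0913]
ee_rot: [[0.0, -0.961, 0.276], [-0.001, 0.276, 0.961], [-1.0, -0.0, -0.0]]
wrist_force: [0.2, -2.3, 1.2]
gripper_width: 0.005
```

Emit:
play_rows(
  commands=[
    {"fingers": 1, "tx": 0, "ty": 0, "tz": 0.001, "ax": 0, "ay": 0, "az": 0},
    {"fingers": 1, "tx": 0, "ty": 0, "tz": 0.002, "ax": 0, "ay": 0, "az": 0},
    {"fingers": 1, "tx": 0, "ty": 0, "tz": 0.003, "ax": 0, "ay": 0, "az": 0},
    {"fingers": 1, "tx": 0, "ty": 0, "tz": 0.003, "ax": 0, "ay": 0, "az": 0},
  ],
)

```text
time_s: 19.72
tcp_pos: [0.5838, 0.0193, 0.091]
ee_rot: [[0.0, -0.961, 0.276], [-0.0, 0.276, 0.961], [-1.0, -0.0, 0.0]]
wrist_force: [1.0, -1.8, 1.3]
gripper_width: 0.007
```

Emit:
play_rows(
  commands=[
    {"fingers": 1, "tx": 0, "ty": 0, "tz": 0.001, "ax": 0, "ay": 0, "az": 0},
    {"fingers": 1, "tx": 0, "ty": 0, "tz": 0.002, "ax": 0, "ay": 0, "az": 0},
    {"fingers": 1, "tx": 0, "ty": 0, "tz": 0.003, "ax": 0, "ay": 0, "az": 0},
    {"fingers": 1, "tx": 0, "ty": 0, "tz": 0.003, "ax": 0, "ay": 0, "az": 0},
  ],
)

```text
time_s: 20.05
tcp_pos: [0.5845, 0.0216, 0.091]
ee_rot: [[0.0, -0.961, 0.276], [0.0, 0.276, 0.961], [-1.0, -0.0, 0.0]]
wrist_force: [0.5, -1.6, 0.5]
gripper_width: 0.01
```

Emit:
play_rows(
  commands=[
    {"fingers": 1, "tx": 0, "ty": 0, "tz": 0.001, "ax": 0, "ay": 0, "az": 0},
    {"fingers": 1, "tx": 0, "ty": 0, "tz": 0.002, "ax": 0, "ay": 0, "az": 0},
    {"fingers": 1, "tx": 0, "ty": 0, "tz": 0.002, "ax": 0, "ay": 0, "az": 0},
  ],
)

```text
time_s: 20.3
tcp_pos: [0.5849, 0.0231, 0.091]
ee_rot: [[0.0, -0.961, 0.276], [0.0, 0.276, 0.961], [-1.0, -0.0, 0.0]]
wrist_force: [0.4, -1.9, 0.4]
gripper_width: 0.01
```

Past the pins with about 2 N; continuing.

Emit:
play_rows(
  commands=[
    {"fingers": 1, "tx": 0, "ty": 0, "tz": 0.003, "ax": 0, "ay": 0, "az": 0},
    {"fingers": 1, "tx": 0, "ty": 0, "tz": 0.006, "ax": 0, "ay": 0, "az": 0},
    {"fingers": 1, "tx": 0, "ty": 0, "tz": 0.009, "ax": 0, "ay": 0, "az": 0},
    {"fingers": 1, "tx": 0, "ty": 0, "tz": 0.012, "ax": 0, "ay": 0, "az": 0},
    {"fingers": 1, "tx": 0, "ty": 0, "tz": 0.015, "ax": 0, "ay": 0, "az": 0},
  ],
)

```text
time_s: 20.72
tcp_pos: [0.5881, 0.034, 0.0909]
ee_rot: [[0.0, -0.961, 0.276], [0.0, 0.276, 0.961], [-1.0, -0.0, 0.0]]
wrist_force: [1.6, -2.8, 0.2]
gripper_width: 0.006
```

Emit:
play_rows(
  commands=[
    {"fingers": 1, "tx": 0, "ty": 0, "tz": 0.003, "ax": 0, "ay": 0, "az": 0},
    {"fingers": 1, "tx": 0, "ty": 0, "tz": 0.006, "ax": 0, "ay": 0, "az": 0},
    {"fingers": 1, "tx": 0, "ty": 0, "tz": 0.009, "ax": 0, "ay": 0, "az": 0},
    {"fingers": 1, "tx": 0, "ty": 0, "tz": 0.012, "ax": 0, "ay": 0, "az": 0},
    {"fingers": 1, "tx": 0, "ty": 0, "tz": 0.015, "ax": 0, "ay": 0, "az": 0},
  ],
)

```text
time_s: 21.13
tcp_pos: [0.5911, 0.0447, 0.0909]
ee_rot: [[-0.0, -0.961, 0.276], [-0.0, 0.276, 0.961], [-1.0, 0.0, -0.0]]
wrist_force: [0.6, -2.8, 0.4]
gripper_width: 0.006
```

Emit:
play_rows(
  commands=[
    {"fingers": 1, "tx": 0, "ty": 0, "tz": 0.002, "ax": 0, "ay": 0, "az": 0},
    {"fingers": 1, "tx": 0, "ty": 0, "tz": 0.004, "ax": 0, "ay": 0, "az": 0},
    {"fingers": 1, "tx": 0, "ty": 0, "tz": 0.006, "ax": 0, "ay": 0, "az": 0},
    {"fingers": 1, "tx": 0, "ty": 0, "tz": 0.006, "ax": 0, "ay": 0, "az": 0},
  ],
)

```text
time_s: 21.47
tcp_pos: [0.5922, 0.0492, 0.0908]
ee_rot: [[-0.0, -0.961, 0.276], [0.0, 0.276, 0.961], [-1.0, 0.0, 0.0]]
wrist_force: [-0.1, -0.4, 0.2]
gripper_width: 0.003
```

Emit:
play_rows(
  commands=[
    {"fingers": 1, "tx": 0, "ty": 0, "tz": 0.0015, "ax": 0, "ay": 0, "az": 0},
    {"fingers": 1, "tx": 0, "ty": 0, "tz": 0.003, "ax": 0, "ay": 0, "az": 0},
    {"fingers": 1, "tx": 0, "ty": 0, "tz": 0.0045, "ax": 0, "ay": 0, "az": 0},
    {"fingers": 1, "tx": 0, "ty": 0, "tz": 0.006, "ax": 0, "ay": 0, "az": 0},
  ],
)

```text
time_s: 21.8
tcp_pos: [0.5933, 0.0532, 0.0908]
ee_rot: [[-0.001, -0.961, 0.276], [-0.0, 0.276, 0.961], [-1.0, 0.001, -0.0]]
wrist_force: [-0.2, -2.5, -0.1]
gripper_width: 0.007
```

Emit:
play_rows(
  commands=[
    {"fingers": 1, "tx": 0, "ty": 0, "tz": 0.001, "ax": 0, "ay": 0, "az": 0},
    {"fingers": 1, "tx": 0, "ty": 0, "tz": 0.0015, "ax": 0, "ay": 0, "az": 0},
    {"fingers": 1, "tx": 0, "ty": 0, "tz": 0.0015, "ax": 0, "ay": 0, "az": 0},
  ],
)

```text
time_s: 22.05
tcp_pos: [0.5936, 0.0541, 0.0908]
ee_rot: [[-0.001, -0.961, 0.276], [-0.0, 0.276, 0.961], [-1.0, 0.001, -0.001]]
wrist_force: [-0.5, -2.9, 0.6]
gripper_width: 0.006
```

Emit:
play_rows(
  commands=[
    {"fingers": 1, "tx": 0, "ty": 0, "tz": 0.0007, "ax": 0, "ay": 0, "az": 0},
    {"fingers": 1, "tx": 0, "ty": 0, "tz": 0.0013, "ax": 0, "ay": 0, "az": 0},
    {"fingers": 1, "tx": 0, "ty": 0, "tz": 0.0013, "ax": 0, "ay": 0, "az": 0},
  ],
)

```text
time_s: 22.3
tcp_pos: [0.5936, 0.0542, 0.0908]
ee_rot: [[-0.002, -0.961, 0.277], [-0.001, 0.277, 0.961], [-1.0, 0.001, -0.002]]
wrist_force: [0.8, -5.5, 1.3]
gripper_width: 0.005
```

Emit:
play_rows(
  commands=[
    {"fingers": 1, "tx": 0, "ty": 0, "tz": 0.0007, "ax": 0, "ay": 0, "az": 0},
    {"fingers": 1, "tx": 0, "ty": 0, "tz": 0.0013, "ax": 0, "ay": 0, "az": 0},
    {"fingers": 1, "tx": 0, "ty": 0, "tz": 0.0013, "ax": 0, "ay": 0, "az": 0},
  ],
)

```text
time_s: 22.55
tcp_pos: [0.5936, 0.0544, 0.0909]
ee_rot: [[-0.003, -0.961, 0.277], [-0.003, 0.277, 0.961], [-1.0, 0.002, -0.003]]
wrist_force: [-0.0, -7.8, 1.8]
gripper_width: 0.007
```

End stop reached (force rises to 8 N with no motion). Back off, lift and look.

Emit:
play_rows(
  commands=[
    {"fingers": 1, "tx": 0, "ty": 0, "tz": -0.01, "ax": 0, "ay": 0, "az": 0},
    {"fingers": 1, "tx": -0.02, "ty": 0, "tz": -0.015, "ax": 0, "ay": 0, "az": 0},
    {"fingers": 1, "tx": -0.07, "ty": 0, "tz": -0.015, "ax": 0, "ay": 0, "az": 0},
    {"fingers": 1, "tx": -0.12, "ty": 0.01, "tz": -0.015, "ax": 0, "ay": 0, "az": 0},
    {"fingers": 1, "tx": -0.165, "ty": 0.03, "tz": -0.01, "ax": 0, "ay": 0, "az": 0},
  ],
)

```text
time_s: 22.97
tcp_pos: [0.5715, 0.0552, 0.2164]
ee_rot: [[0.002, -0.961, 0.277], [0.001, 0.277, 0.961], [-1.0, -0.001, 0.002]]
wrist_force: [0.8, 0.9, 0.9]
gripper_width: 0.009
```

Emit:
play_rows(
  commands=[
    {"fingers": 1, "tx": -0.02, "ty": 0.03, "tz": 0.02, "ax": 0, "ay": 0, "az": 0},
    {"fingers": 1, "tx": -0.025, "ty": 0.05, "tz": 0.045, "ax": 0, "ay": 0, "az": 0},
    {"fingers": 1, "tx": -0.025, "ty": 0.05, "tz": 0.045, "ax": 0, "ay": 0, "az": 0},
    {"fingers": 1, "tx": -0.025, "ty": 0.05, "tz": 0.045, "ax": 0, "ay": 0, "az": 0},
    {"fingers": 1, "tx": -0.025, "ty": 0.05, "tz": 0.045, "ax": 0, "ay": 0, "az": 0},
  ],
)

```text
time_s: 23.38
tcp_pos: [0.5438, 0.0981, 0.2331]
ee_rot: [[-0.0, -0.961, 0.276], [0.0, 0.276, 0.961], [-1.0, 0.001, 0.0]]
wrist_force: [-0.1, -0.1, -0.1]
gripper_width: 0.004
```

```bash
python3 look.py w7; python3 rect.py w7; python3 -c "
import cv2,numpy as np
a=cv2.imread('pics/w7r.png');b=cv2.imread('pics/w7.png')[0:260,100:500]
cv2.imwrite('pics/w7c.png',np.vstack([cv2.resize(a,(570,250)),cv2.resize(b,(570,340))]))"
```

```text
t 23.3833 TCP keeper xy 0.001 0.052 z 0.23306614939793455 F [-0.1  -0.08 -0.14] w 0.003972559040586329
0.048 [[325. 216.]]
0 [[325. 151.]]
-0.048 [[325.  80.]]
tab [[236. 152.]]
cam [0.5249203  0.034108   0.37659948]
```

View pics/w7c.png

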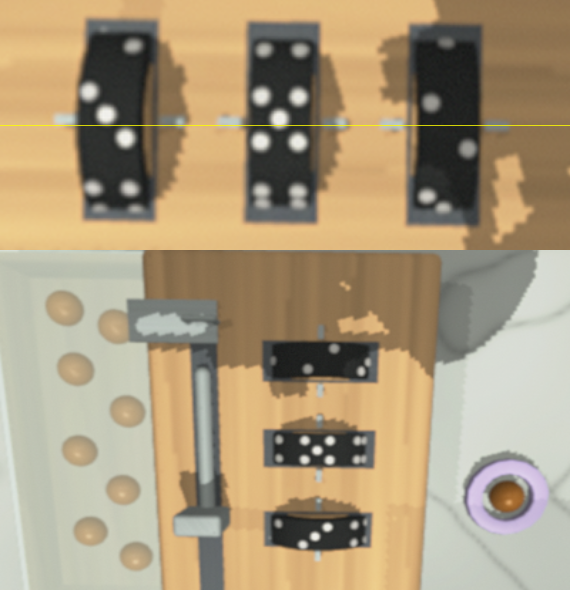

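Wheels read 3-5-2 at their marks. The bolt is drawn, with its rod end well clear of the staple, and the ring and marble are undisturbed.

```bash
python3 -c "
from station import job;print(job.finish_job())"
```

```text
the job is handed in; nothing more can be done
None
```

The lock is open: the wheels show 3-5-2 and the bolt is fully left, clear of the staple. I handed the job in at about 23 s with the arm raised and touching nothing.

- **Wheels:** In the last close-up the left 3 was about 0.04 rad off its mark, the middle 5 about 0.04 rad, and the right 2 level with its mark. The first two strokes left the right wheel about 0.12 rad short, so I pressed it once more to correct it. The middle wheel was never touched.
- **Bolt:** It slid with about 2–3 N and passed the pins without blocking. It hit the end stop after about 39 mm by my pose estimate, where the push rose to about 8 N with no more motion. I then backed off. The picture shows the rod end clear of the staple.
- **Forces:** The highest readings at the end of any move were about 9 N on the wheels and 8 N on the bolt, under the 15 N limit. Forces were only read at the end of each move, so a brief higher peak between readings cannot be ruled out.
- **Toys:** The last picture shows the ring and marble in place. I did not take a final picture of the drum or the maze; no move went near them.

No final check failed.

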